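Move the hanging parts tray to the other stand and run it up to its stop

TASK

Take the hanging parts tray off the blue stand and hang it by its crossbar on the two arms of the yellow stand without setting it down, keeping it level so that the bearing stays in it. Then slide it gently back along the arms until its bar rests flush against the red stop, without shoving the stop back, and let go; leave the tin, the tape and the wrench where they are.

Things in the scene. Friction and masses are not known exactly. Their poses are not given: they have to be found in the camera images.
- tray: Open aluminium tray, 90 (x) x 124 (y) x 36 mm high, 0.25 to 0.5 kg, a bearing loose in it. Two steel uprights at y = +-61.5 mm (5 mm thick, 16 mm wide in x) carry a crossbar along y. Below the bar a window 118 mm wide and 74 mm high is free: a stand's arms pass through it along x. Hangs from its bar, swings about y. Origin: centre of its underside; x points from the robot to the stand's post.
- bar (a point): Middle of the axis of the tray's round steel crossbar (10 mm thick, along y), 115 mm above the tray's underside, straight above its centre; axes as the tray's.
- grip (a point): Middle of the part to grip of the orange block on the tray's bar: 150 mm above the underside, straight above the bar. The block is 12 mm (x) x 36 mm (y), from 118 to 166 mm above the underside. Grip it from above across its 12 mm, fingertips above the top of the bar (120 mm above the underside); about 50 N keeps it from turning.
- bearing: Steel ring bearing, 62 mm across, 16 mm high, 0.12 kg, lying loose in the tray. Origin: centre of its underside.
- blue_stand: Blue fixed stand, tray hangs on it at first. Post 90 mm wide, 24 thick, 184 high; two level round steel arms 8 mm thick run from its front face 175 mm to -x (towards the robot) at y = +-30 mm, axis 180 mm above the table, ends turned straight up to 204 mm. A bar lying on them has its axis 189 mm above the table. Origin: on the table under the post's front face; yaw within 0.25 rad.
- blue_arms (a point): Midway between the blue stand's arms, 115 mm before its post (x = -0.115 in the stand's frame), 189 mm above the table: the axis height of a bar lying on the arms. The tray's bar starts within 30 mm of it.
- yellow_stand: Yellow fixed stand that is to receive the tray: size, arms and origin as the blue stand's, own place and yaw (within 0.25 rad). A red stop, 84 mm wide (y), 16 thick (x), 170 to 196 mm above the table, with a dark knob on top up to 204 mm, sits astride its arms. Behind the stop's flat front face the arms cannot be used.
- yellow_arms (a point): Midway between the yellow stand's upturned arm tips (x = -0.175 in its frame, x along the arms to the post), 189 mm above the table: axis height of a bar lying on the arms. The tips reach 15 mm higher. The red stop's face is 55 to 125 mm behind this point, different each time and not measured: see it or feel for it. It is only friction-clamped: about 10 N makes it slip back.
- tin: Can 66 mm across and 80 mm high standing between the two stands; leave alone.
- tape: Roll of white tape lying flat, 90 mm across, 24 mm high; leave alone.
- wrench: Steel wrench lying flat on the table in front of the stands; leave alone.
There are look-alikes about, which are no part of the job. What is shaped like the tray but green is not meant.

How it is judged:
On the way, in this order (a step that is already met when the one before it is completed fails the run):
1. the tray is off the blue stand (distance between bar and blue_arms above 0.12 m), for 0.1 s.
2. the tray's bar lies on both arms of the yellow stand, behind the upturned tips (x of bar in the frame of yellow_stand above -0.166 m and z of bar in the frame of yellow_stand between 0.185 and 0.193 m and contact force between tray and yellow_stand above 1 N), for 0.1 s.
At the end, for the whole second after the job is handed in: The tray hangs at rest by its bar on both arms of the yellow stand (bar axis 185 to 193 mm above the table, behind the tips), the bar square to the arms within 0.08 rad and within 3 mm of the red stop's face, the tray level within 0.15 rad, the bearing in it (all of step 2 and x of stop_c0 in the frame of bar between 0.008 and 0.016 m and angle between the y axis of bar and the y axis of yellow_stand, either way round below 0.08 rad and angle between tray's own z axis and vertical below 0.15 rad and linear speed of tray below 0.02 m/s and horizontal distance between bearing and tray below 0.06 m and distance between bearing and tray below 0.065 m); the robot touches nothing.
It fails at once if the tray is tilted more than 0.26 rad (15 degrees) (angle between tray's own z axis and vertical above 0.26 rad).
It fails at once if the tray is set down or dropped (underside below 30 mm) (height (world z) of tray below 0.03 m).
It fails at once if the red stop is shoved back more than 4 mm (distance of stop_c0 from where it was at the start of the episode above 0.004 m).
It fails at once if the tray bears on the yellow stand with more than 25 N (contact force between tray and yellow_stand above 25 N).
It fails at once if the tin, the tape or the wrench is moved more than 20 mm (distance of any of tin, tape, wrench from where it was at the start of the episode above 0.02 m).
It also fails if it takes over 72 s, if anything falls off the work surface, if the arm or the gripper's body presses on something with over 40 N, if the wrist force passes 120 N, or if a joint passes its speed limit or range.

ROBOT

A 7-joint arm with a two-finger parallel gripper is mounted at the origin on the work surface. World frame = base frame: x ahead of the robot, y to its left, z up, the work surface at z = 0. Lengths are in m, angles in rad, forces in N, time in s.
With the tool pointing down it reaches from about 0.35 to 0.9 m from the base axis. Payload 8.1 kg.
Tool frame: the origin (TCP) lies on the centre line of the jaws, within the pads' length; the fingertips stand 19 mm ahead of it and the grasp point (between the pads) is the TCP; z points along the fingers, y is the direction in which the jaws open and shut (so a half turn about z gives the same grasp; the last joint's range is limited). The gripper opens to 92 mm and grips with 3 to 60 N. Pads are 19 mm wide; open, the fingers measure 130 mm over their backs; the gripper's body (75 mm by 190 mm) begins 47 mm behind the grasp point.
Start: joints at [1.145, 0.434, 0.025, 1.573, -0.012, 1.134, -0.075], TCP at [0.198, -0.593, 0.246] pointing down, gripper open.
Joint ranges: [-2.62, 2.62], [-0.44, 2.09], [-1.27, 1.32], [0.08, 2.57], [-1.32, 4.46], [0.12, 2], [-2.74, 2.74]. Speed limits (rad/s): [2.22, 2.22, 3.01, 3.01, 3.14, 3.14, 3.14].

INTERFACE

Orientations are given as a rotation vector (axis times angle).
In Python, from cell import monitor, imaging, workorder, outline_of gives the robot as it stands.
- The arm moves only by the tool move_arm, never from a script. Its argument "series" is a list of rows, each a list of 6 numbers: the shift along the world's x, y, z in cm, then the turn, a rotation vector about the world's x, y, z in degrees. A call has 1 to 8 rows; each row shifts and turns the commanded pose from where the row before left it; what a row does not reach is not made up. A row lasts 1/10 s, in which the tool goes at most 50 mm and 8.59 degrees, less where a joint would pass 70% of its speed; a pose out of reach is approached as far as the arm can. A call with a gripper value outside its range is refused whole. "grip" is the opening, from 0 (shut) to 1 (fully open), set as the call begins (left out, the last holds). The fingers move at their own pace and stop on an object; "force" is the grip in N (left out, the last holds). Time passes only in rows, so rows that do not move let the fingers close. It gives the time, the measured TCP pose, the force and the opening at its end, in the units of the state.
- monitor.observe(): the state, without advancing time (a new reading comes with each control period).
- imaging.get_image(name): name is "scene" or "top"; returns a dict with "color" (400x640x3 uint8, red, green, blue), "fx", "fy", "cx", "cy" (pixels), "rvec" (rotation vector, rad) and "tvec" (3), from world to camera coordinates, as OpenCV has them. Camera axes: x right, y down, z forward; pixel columns grow to the right and rows downward; lengths in m; the calibration is good to about 2 mm. A picture is of the moment at which its call begins. There is no depth.
- workorder.sign_off(): hands the job in, once; it reports no verdict.
Trained networks look in the newest picture that a camera, given by its name, has taken for a name from the list of things; names that differ only in an ending like _2 or _b are one class to them, and where a whole thing is asked for, a point or a joint stands for the part that bears it (a point fixed in the world has none). Each returns a list of dicts, best first, with "p" (0 to 1); they miss things now and then, are a little off and sometimes report something else, mostly with a low value. They report only what shows in the picture. A call takes as long as a camera call. They do not tell look-alikes from the thing itself.
- outline_of(camera, thing): "mask" (400x640 bool, what is visible of it) and "rect" ([left, top, width, height] in pixels, round what is visible of it).
The state is a dict: "clock": time; "joints": joint angles; "dq": joint speeds; "joint_efforts": joint torques, N m; "position": TCP position; "ee_rot": TCP orientation; "force": force on the tool from outside, world axes, zero at the start; "ft_torque": the same for the moment, N m; "width": opening from 0.0 (shut) to 1.0 (fully open).
Only numpy, scipy, OpenCV 4.12 (cv2) and the standard library are available. Lean on these libraries where they do the work, as an engineer would, in place of code of your own. Each camera call takes 0.05 s, during which the arm holds its last target. There are 200 camera calls.

## Working session

There is one attempt and no reset: what is moved stays moved. The work goes in short steps, Python scripts to look and compute and a tool call to move; the robot and the scene stay as the last step left them, time stands still between calls to the robot, and variables do not carry over. Pictures are saved under pics/ and viewed, about 8 in all and at most 12, crops included, and the job is handed in when it is done.

Besides the shell and the picture viewer there is one more tool, called as name(argument=value, ...) on one line, values as JSON. move_arm: Moves the arm, as the interface text tells. Its arguments: {"type":"object","properties":{"series":{"type":"array"},"grip":{"type":"number"},"force":{"type":"number"}},"required":["series"]}

```bash
mkdir -p pics; ls; cat > h.py <<'E'
import numpy as np,cv2
from cell import monitor,imaging,workorder,outline_of
def cam(n):
    im=imaging.get_image(n); R=cv2.Rodrigues(np.array(im['rvec'],float))[0]
    K=np.array([[im['fx'],0,im['cx']],[0,im['fy'],im['cy']],[0,0,1.]])
    return im,K,R,np.array(im['tvec'],float).ravel()
def proj(c,P):
    q=(c[2]@np.atleast_2d(P).T).T+c[3]; q=q@c[1].T; return q[:,:2]/q[:,2:]
def ray(c,u,v):
    d=c[2].T@np.linalg.inv(c[1])@np.array([u,v,1.]); return -c[2].T@c[3],d
def atz(c,u,v,z):
    o,d=ray(c,u,v); return o+d*(z-o[2])/d[2]
def tri(c1,p1,c2,p2):
    A=[];b=[]
    o1,d1=ray(c1,*p1);o2,d2=ray(c2,*p2)
    s=np.linalg.lstsq(np.stack([d1,-d2],1),o2-o1,rcond=None)[0]
    a,b=o1+s[0]*d1,o2+s[1]*d2; return (a+b)/2,np.linalg.norm(a-b)
def save(c,f,crop=None,k=1):
    a=c[0]['color'][:,:,::-1]
    if crop: x,y,w,h=crop;a=a[y:y+h,x:x+w]
    cv2.imwrite('pics/'+f,cv2.resize(a,None,fx=k,fy=k,interpolation=cv2.INTER_CUBIC))
E
python3 - <<'E'
from h import *
for n in ('scene','top'):
    c=cam(n); save(c,n+'0.png',k=1.25); print(n,-c[2].T@c[3],c[2][2],c[1][0,0])
    for t in ('tray','grip','blue_stand','yellow_stand','stop','tin','tape','wrench','bearing'):
        try: print(t,[(round(float(o['p']),2),[int(x) for x in o['rect']]) for o in outline_of(n,t)])
        except Exception as e: print(t,e)
s=monitor.observe();print(s['position'],s['ee_rot'],s['force'],s['width'],s['clock'])
E
```

```text
pics
scene [1.09156505 0.43381659 1.0412874 ] [-0.54771384 -0.32406413 -0.77135724] 372.59193112862977
tray [(0.9, [328, 208, 53, 57]), (0.76, [387, 250, 49, 46]), (0.61, [381, 173, 48, 46]), (0.55, [374, 304, 39, 64])]
grip [(0.93, [327, 209, 50, 56]), (0.7, [387, 250, 49, 46]), (0.62, [375, 299, 39, 67]), (0.59, [382, 174, 41, 47])]
blue_stand [(0.95, [296, 201, 79, 133])]
yellow_stand [(0.56, [197, 145, 59, 109]), (0.55, [330, 208, 48, 53])]
stop it knows: bar, bearing, blue_arms, blue_stand, grip, tape, tin, tray, wrench, yellow_arms, yellow_stand
tin [(0.55, [263, 234, 22, 32])]
tape [(0.74, [276, 211, 29, 23])]
wrench [(0.54, [295, 200, 45, 19])]
bearing [(0.81, [339, 232, 20, 20]), (0.32, [195, 147, 59, 110])]
top [0.31381544 0.08517282 1.03991004] [ 0.17551216 -0.00526499 -0.98446318] 362.71437274094404
tray [(0.84, [177, 173, 59, 48]), (0.73, [229, 260, 52, 57]), (0.67, [241, 162, 54, 40]), (0.67, [175, 98, 49, 60])]
grip [(0.84, [241, 162, 56, 42]), (0.83, [178, 99, 42, 59]), (0.82, [224, 259, 58, 56]), (0.77, [179, 175, 62, 47])]
blue_stand [(0.88, [245, 112, 55, 86])]
yellow_stand [(0.67, [390, 117, 78, 87])]
stop it knows: bar, bearing, blue_arms, blue_stand, grip, tape, tin, tray, wrench, yellow_arms, yellow_stand
tin [(0.66, [338, 134, 25, 25])]
tape [(0.91, [340, 173, 32, 29])]
wrench [(0.95, [315, 218, 55, 20])]
bearing [(0.63, [265, 174, 26, 20]), (0.17, [388, 117, 81, 85])]
[ 0.19824661 -0.59274455  0.24577002] [3.10067730e+00 5.04715932e-01 2.47462620e-05] [0.04125475 0.12661452 0.30556831] 1.0010923646446317 0.9
```

View pics/top0.png

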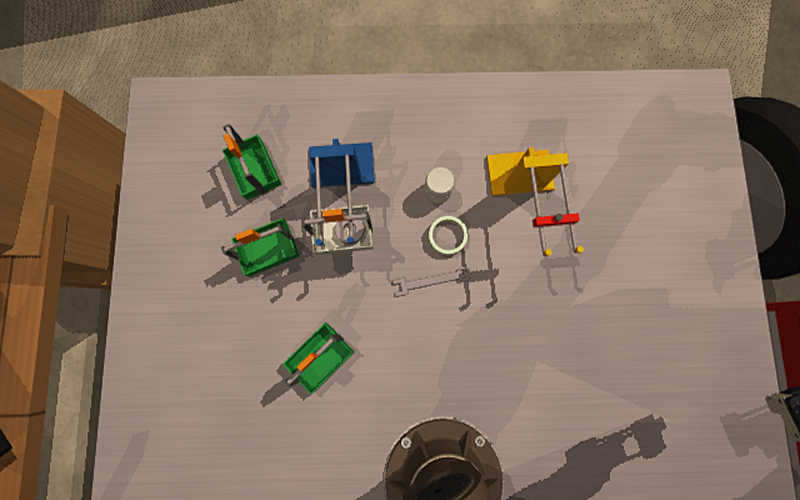

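View pics/scene0.png

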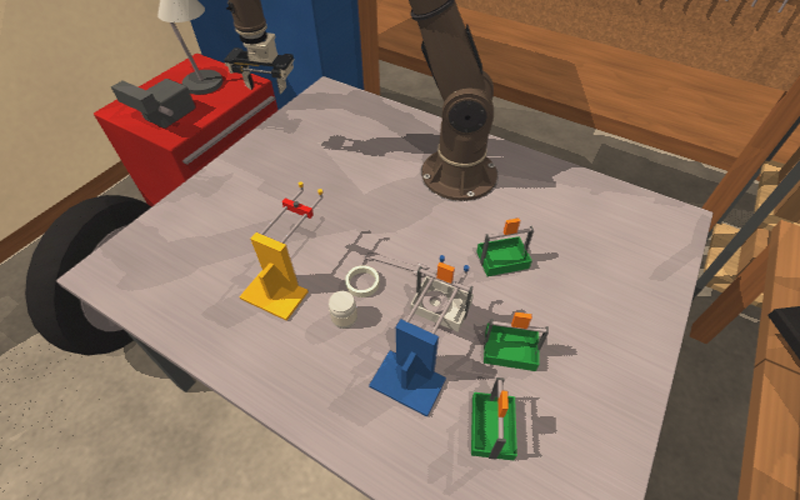

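The picture shows four tray-shaped things. In `top` at full resolution they are green at (200,130), (211,197) and (255,286), and aluminium at (272,182), hanging on the blue arms. The aluminium one fits the description. I'll confirm it in an enlarged crop and measure the colour blobs.

```bash
cat > m.py <<'E'
from h import *
def blobs(c,hr,box,smin=120,vmin=80,amin=4):
    hsv=cv2.cvtColor(c[0]['color'],cv2.COLOR_RGB2HSV).astype(int); H,S,V=[hsv[...,i] for i in range(3)]
    m=(H>=hr[0])&(H<=hr[1])&(S>=smin)&(V>=vmin)
    if hr[0]==0: m|=(H>=176)&(S>=smin)&(V>=vmin)
    x,y,w,h=box; M=np.zeros_like(m); M[y:y+h,x:x+w]=m[y:y+h,x:x+w]
    n,l,st,ce=cv2.connectedComponentsWithStats(M.astype(np.uint8))
    return [(st[i].tolist(),ce[i].round(2).tolist(),[round(float(v),1) for v in cv2.minAreaRect(np.argwhere(l==i)[:,::-1].astype(np.float32))[0:3][1]]+[cv2.minAreaRect(np.argwhere(l==i)[:,::-1].astype(np.float32))[2]]) for i in range(1,n) if st[i][4]>=amin]
E
python3 - <<'E'
from m import *
T=cam('top');S=cam('scene')
for nm,c,bb,yb in (('top',T,(240,105,65,100),(385,110,85,100)),('scene',S,(290,195,95,140),(190,140,75,120))):
    print(nm)
    for k,hr,b in (('orange',(5,19),bb),('blue',(100,125),bb),('red',(0,4),yb),('yel',(20,32),yb)):
        print(k,*blobs(c,hr,b),sep='\n  ')
a=[cv2.resize(c[0]['color'][y:y+h,x:x+w,::-1],(int(w*380/h),380),interpolation=cv2.INTER_CUBIC) for c,(x,y,w,h) in ((T,(240,108,65,95)),(T,(385,115,85,95)))]
cv2.imwrite('pics/crop1.png',np.hstack(a))
E
```

```text
top
orange
  ([257, 167, 19, 11, 158], [266.27, 171.83], [9.4, 17.7, 84.80557250976562])
blue
  ([247, 111, 52, 35, 704], [279.24, 124.53], [53.6, 31.6, 6.340191841125488])
  ([248, 128, 4, 11, 26], [249.35, 133.81], [10.0, 3.0, 90.0])
  ([249, 140, 3, 8, 19], [249.84, 144.0], [7.0, 2.0, 90.0])
  ([256, 144, 2, 3, 4], [256.25, 145.25], [2.2, 0.9, 63.43495178222656])
  ([278, 189, 5, 5, 18], [279.89, 191.28], [4.2, 3.5, 45.0])
  ([252, 191, 5, 5, 19], [254.37, 193.21], [4.0, 4.0, 90.0])
red
  ([426, 171, 38, 11, 239], [444.15, 175.61], [8.0, 37.4, 84.80557250976562])
yel
  ([390, 118, 65, 27, 773], [417.99, 128.39], [20.2, 63.8, 77.07400512695312])
  ([416, 134, 3, 3, 4], [417.0, 134.75], [0.7, 2.8, 45.0])
  ([405, 138, 4, 3, 5], [406.2, 138.8], [1.6, 3.2, 71.56504821777344])
  ([429, 139, 3, 3, 6], [430.0, 140.33], [2.0, 2.0, 90.0])
  ([399, 143, 5, 4, 7], [400.86, 144.43], [4.0, 2.2, 26.56505012512207])
  ([437, 143, 7, 9, 38], [440.34, 147.29], [8.0, 6.0, 90.0])
  ([393, 146, 4, 3, 6], [394.17, 147.0], [1.3, 3.6, 63.43495178222656])
  ([423, 147, 2, 4, 4], [423.5, 148.5], [3.0, 1.0
[... 269 characters left out ...]
, [438.46, 201.29], [4.9, 4.2, 45.0])
scene
orange
  ([349, 210, 15, 17, 178], [355.85, 217.62], [14.9, 13.0, 20.556045532226562])
blue
  ([352, 204, 3, 5, 12], [352.92, 206.17], [4.0, 2.0, 90.0])
  ([371, 212, 4, 5, 12], [372.58, 213.83], [2.8, 3.5, 45.0])
  ([296, 256, 60, 77, 2349], [327.32, 295.38], [53.2, 60.8, 26.56505012512207])
red
  ([226, 158, 24, 17, 179], [237.83, 166.07], [25.8, 8.2, 20.854455947875977])
yel
  ([239, 145, 3, 3, 7], [240.0, 146.29], [2.0, 2.0, 90.0])
  ([254, 151, 4, 3, 9], [255.67, 152.11], [2.8, 2.1, 45.0])
  ([201, 186, 27, 15, 178], [213.95, 193.03], [26.7, 6.7, 22.61986541748047])
  ([192, 211, 49, 44, 645], [214.14, 237.92], [39.4, 36.7, 39.80556869506836])
```

View pics/crop1.png

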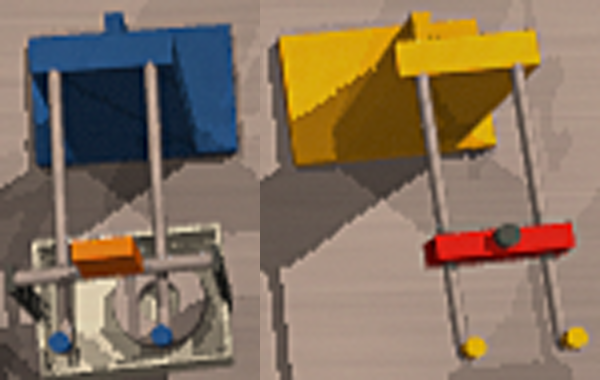

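The crop shows the aluminium tray, with the bearing in it, hanging on the blue arms. Its orange block is at (266,172) in `top`. The yellow stand's red stop is at (444,176), with its tips at (438,201) and (464,199). Next I compute positions.

```bash
python3 - <<'E'
from m import *
T=cam('top');S=cam('scene')
P={}
for k,a,b in (('bL',(254.37,193.21),(372.58,213.83)),('bR',(279.89,191.28),(352.92,206.17)),('yL',(438.46,201.29),(255.67,152.11)),('yR',(463.71,199.0),(240,146.29)),('orange',(266.27,171.83),(355.85,217.62)),('red',(444.15,175.61),(237.83,166.07))):
    p,e=tri(T,a,S,b); P[k]=p; print(k,p.round(4),round(e,4),'atz.200',atz(T,*a,.2).round(4))
for s in 'by':
    d=P[s+'L']-P[s+'R']; yaw=np.arctan2(-d[0],d[1]); print(s,'len',np.linalg.norm(d),'yaw',yaw,'mid',(P[s+'L']+P[s+'R'])/2)
    m=(P[s+'L']+P[s+'R'])/2; x=np.array([np.cos(yaw),np.sin(yaw)])
    for k in ('orange','red'):
        r=P[k][:2]-m[:2]; print(k,'along',r@x,'side',r@[-x[1],x[0]])
    # project the arms base to check yaw
    for sg in(1,-1):
        q=m[:2]+.175*x+sg*.03*np.array([-x[1],x[0]]); print('armroot top',proj(T,[*q,.18]),'scene',proj(S,[*q,.18]))
# orange top edges: direction via top image mask
for nm,c,box,hr in (('top',T,(240,160,50,25),(5,19)),('red',T,(420,165,50,25),(0,4))):
    hsv=cv2.cvtColor(c[0]['color'],cv2.COLOR_RGB2HSV).astype(int);print(nm)
    x,y,w,h=box
    for r in range(166,184): print(r,hsv[r,x+6:x+46,2].tolist() if nm=='red' else hsv[r,x+14:x+40,2].tolist())
E
```

```text
bL [0.4806 0.2375 0.2033] 0.0018 atz.200 [0.4809 0.2389 0.2   ]
bR [0.4844 0.1775 0.2026] 0.0022 atz.200 [0.4845 0.1788 0.2   ]
yL [ 0.4533 -0.1929  0.2053] 0.0014 atz.200 [ 0.4538 -0.194   0.2   ]
yR [ 0.4578 -0.2529  0.2052] 0.0021 atz.200 [ 0.4582 -0.2539  0.2   ]
orange [0.5276 0.2077 0.2194] 0.0015 atz.200 [0.5323 0.2113 0.2   ]
red [ 0.519  -0.2173  0.1863] 0.0005 atz.200 [ 0.5156 -0.2122  0.2   ]
b len 0.06013099858658002 yaw 0.06329543073914007 mid [0.48248473 0.2074957  0.20296089]
orange along 0.04502034967063154 side -0.0026284373084211566
red along 0.009559244004881028 side -0.42623947782169663
armroot top [[252.97550256 126.28932805]] scene [[346.10745672 267.45382281]]
armroot top [[276.97509982 124.45314389]] scene [[325.42390317 258.07773053]]
y len 0.060109073832716804 yaw 0.07588040349271467 mid [ 0.45554173 -0.22288925  0.20522537]
orange along 0.10447563225002068 side 0.4239092140666657
red along 0.06368634206088686 side 0.0007779844633142938
armroot top [[424.9474643  133.92360917]] scene [[224.97773254 194.63497049]]
armroot top [[448.7834049  131.78665784]] sce
[... 5254 characters left out ...]
 142, 141, 161, 162, 185, 154, 154, 160, 93, 108, 177, 157, 162, 161, 160, 160, 159, 159, 158]
181 [138, 102, 100, 103, 93, 59, 81, 69, 101, 143, 142, 142, 142, 162, 162, 182, 184, 182, 180, 181, 177, 176, 175, 175, 175, 176, 135, 135, 139, 110, 90, 171, 184, 159, 157, 155, 157, 156, 155, 155]
182 [152, 159, 163, 164, 161, 70, 126, 120, 143, 176, 178, 177, 175, 175, 172, 172, 171, 171, 173, 172, 170, 170, 169, 171, 173, 161, 132, 133, 138, 112, 80, 164, 183, 157, 158, 157, 158, 158, 159, 159]
183 [174, 174, 174, 178, 186, 84, 148, 195, 160, 173, 173, 171, 172, 171, 172, 171, 171, 171, 170, 171, 171, 170, 169, 171, 173, 162, 134, 135, 137, 145, 78, 152, 184, 151, 158, 158, 158, 158, 160, 157]
```

Readings agree: tip spacing is 60.1 mm on both stands, and the arm-root projections match within about 1 px. The block is at about (0.526, 0.208) with yaw about 0.07, and the stop face is about 55–60 mm behind the yellow tips. I'll move above the block now.

move_arm(series=[[1.6,4,1,0,0,4],[1.6,4,1,0,0,4],[1.6,4,1,0,0,4],[1.6,4,1,0,0,4],[1.6,4,1,0,0,4],[1.6,4,1,0,0,4],[1.6,4,0,0,0,4],[1.6,4,0,0,0,4]], grip=0.6, force=55)

```text
clock: 1.9
position: [0.3268, -0.2712, 0.3063]
ee_rot: [2.838, 1.343, 0.001]
force: [0.2, -0.2, -0.0]
width: 0.6
```

move_arm(series=[[1.6,4,0,0,0,4],[1.6,4,0,0,0,4],[1.6,4,0,0,0,4],[1.6,4,0,0,0,4],[1.6,4,0,0,0,4],[1.6,4,0,0,0,4],[1.6,4,0,0,0,4],[1.6,4,0,0,0,4]])

```text
clock: 2.7
position: [0.4546, 0.0489, 0.3061]
ee_rot: [2.359, 2.074, 0.001]
force: [1.2, -1.5, 0.1]
width: 0.603
```

move_arm(series=[[1.8,4,0,0,0,4],[1.8,4,0,0,0,4],[1.8,4,0,0,0,4],[1.8,4,0,0,0,0],[0,0,0,0,0,0]])

```text
clock: 3.2
position: [0.5265, 0.2134, 0.3054]
ee_rot: [-2.123, -2.311, -0.004]
force: [-0.3, 0.2, -0.6]
width: 0.6
```

```bash
python3 - <<'E'
from m import *
S=cam('scene');T=cam('top');s=monitor.observe();print(s['position'],s['ee_rot'])
r=s['ee_rot'];print('tool y az',np.degrees(np.arctan2(*cv2.Rodrigues(np.array(r))[0][[1,0],1])))
print(atz(T,265.2,170.0,.24))
a=[cv2.resize(c[0]['color'][y:y+h,x:x+w,::-1],(int(w*380/h),380),interpolation=cv2.INTER_CUBIC) for c,(x,y,w,h) in ((T,(235,120,75,95)),(S,(310,170,95,95)))]
cv2.imwrite('pics/c2.png',np.hstack(a))
print(*blobs(S,(5,19),(340,190,40,45)),sep='\n')
for p in ([.526,.208,.24],[.526,.208,.224]): print(proj(S,p))
E
```

```text
[0.52605892 0.20826253 0.30527927] [-2.12979854e+00 -2.30829279e+00  7.64732169e-04]
tool y az 4.606248425267208
[0.52625164 0.20778056 0.24      ]
([349, 212, 14, 15, 141], [355.55, 218.96], [14.9, 10.2, 20.556045532226562])
[[357.05641834 212.75341909]]
[[356.60988616 216.2869964 ]]
```

View pics/c2.png

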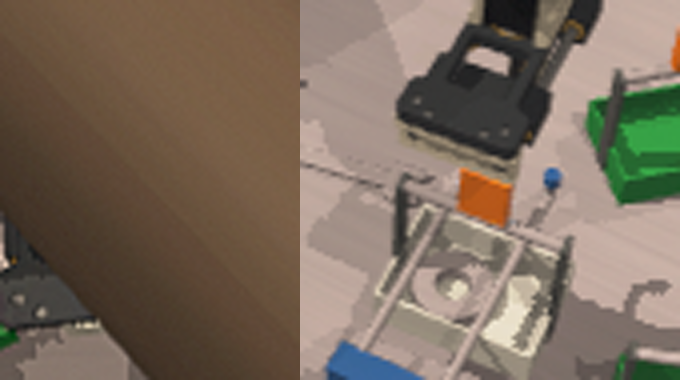

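The crop shows the gripper straight above the orange block, at about (356,219) in the scene picture, with the jaws across its thin side. Descend and close.

move_arm(series=[[0,0,-1.5,0,0,0],[0,0,-1.5,0,0,0],[0,0,-1.5,0,0,0],[0,0,-1.5,0,0,0],[0,0,-1,0,0,0],[0,0,-0.6,0,0,0],[0,0,0,0,0,0],[0,0,0,0,0,0]])

```text
clock: 4.1
position: [0.5265, 0.2071, 0.2303]
ee_rot: [2.133, 2.306, 0.001]
force: [-0.4, -0.1, -0.8]
width: 0.598
```

move_arm(series=[[0,0,0,0,0,0],[0,0,0,0,0,0],[0,0,0,0,0,0],[0,0,0,0,0,0],[0,0,0,0,0,0],[0,0,0,0,0,0],[0,0,0,0,0,0]], grip=0, force=55)

```text
clock: 4.8
position: [0.5261, 0.2073, 0.2299]
ee_rot: [-2.133, -2.307, 0.0]
force: [-1.6, -0.4, 2.1]
width: 0.127
```

move_arm(series=[[0,0,0.2,0,0,0],[0,0,0.4,0,0,0],[0,0,0.6,0,0,0],[0,0,0.7,0,0,0],[0,0,0.7,0,0,0],[0,0,0.5,0,0,0],[0,0,0.3,0,0,0],[0,0,0,0,0,0]])

```text
clock: 5.6
position: [0.5264, 0.2074, 0.2643]
ee_rot: [2.132, 2.306, 0.001]
force: [0.6, -0.4, -5.3]
width: 0.126
```

move_arm(series=[[-0.4,0,0,0,0,0],[-0.9,-0.05,0,0,0,0],[-1.4,-0.1,0,0,0,0],[-1.7,-0.1,0,0,0,0],[-1.7,-0.1,0,0,0,0],[-1.7,-0.1,0,0,0,0],[-1.4,-0.1,0,0,0,0],[-1.0,-0.1,0,0,0,0]])

```text
clock: 6.4
position: [0.4227, 0.2007, 0.2637]
ee_rot: [2.132, 2.307, -0.001]
force: [0.2, -0.6, -5.0]
width: 0.124
```

move_arm(series=[[-0.6,0,0,0,0,0],[-0.3,0,0,0,0,0],[0,0,0,0,0,0]])

```text
clock: 6.7
position: [0.4153, 0.2008, 0.2638]
ee_rot: [2.133, 2.307, 0.0]
force: [-0.7, 0.1, -4.8]
width: 0.132
```

```bash
python3 - <<'E'
from m import *
S=cam('scene');T=cam('top');s=monitor.observe();print(s['position'],s['force'],s['ft_torque'],s['clock'])
save(S,'c3.png',(320,120,160,120),4)
E
```

```text
[0.41577615 0.20076618 0.26377761] [ 0.37253227  0.55343667 -5.44647766] [ 0.0634911  -0.11454573 -0.02508658] 6.8
```

View pics/c3.png

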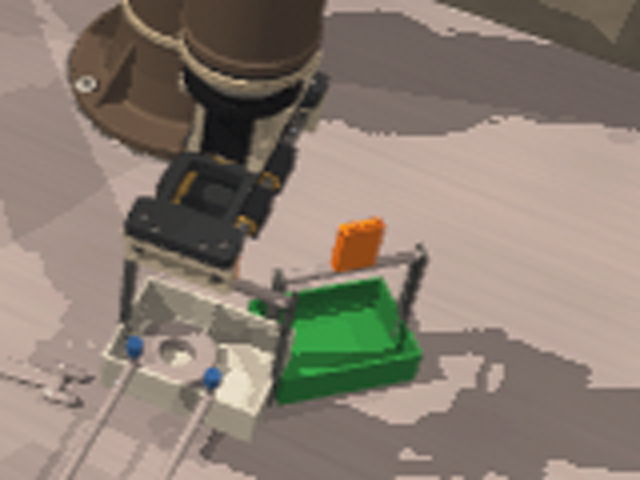

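The tray is in the hand and clear of the blue tips, level, with the bearing inside (at about (364,207) in the scene picture). Next, carry it sideways to in front of the yellow stand.

move_arm(series=[[0,-0.4,0,0,0,0],[0,-0.9,0,0,0,0],[0,-1.4,0,0,0,0],[0,-1.9,0,0,0,0],[0,-2.3,0,0,0,0],[-0.2,-2.4,0,0,0,0],[-0.2,-2.4,0,0,0,0],[-0.2,-2.4,0,0,0,0]])

```text
clock: 7.6
position: [0.409, 0.058, 0.2637]
ee_rot: [2.133, 2.306, -0.0]
force: [0.5, -0.7, -5.6]
width: 0.128
```

move_arm(series=[[-0.2,-2.4,0,0,0,-0.1],[-0.2,-2.4,0,0,0,-0.1],[-0.2,-2.4,0,0,0,-0.1],[-0.2,-2.4,0,0,0,-0.1],[-0.2,-2.4,0,0,0,-0.1],[-0.2,-2.4,0,0,0,-0.1],[-0.2,-2.4,0,0,0,0],[-0.2,-2.4,0,0,0,0]])

```text
clock: 8.4
position: [0.3927, -0.1339, 0.2638]
ee_rot: [2.145, 2.295, -0.0]
force: [0.5, 0.5, -5.7]
width: 0.125
```

move_arm(series=[[0,-2.4,0,0,0,0],[0,-2.3,0,0,0,0],[0,-1.9,0,0,0,0],[0,-1.4,0,0,0,0],[0,-0.9,0,0,0,0],[0,-0.4,0,0,0,0],[0,0,0,0,0,0],[0,0,0,0,0,0]])

```text
clock: 9.2
position: [0.3933, -0.2244, 0.2637]
ee_rot: [-2.143, -2.296, -0.0]
force: [0.2, 0.7, -5.1]
width: 0.128
```

```bash
python3 - <<'E'
from m import *
S=cam('scene');T=cam('top');s=monitor.observe();print(s['position'],s['force'],s['ft_torque'],s['clock'])
print('tool y az',np.degrees(np.arctan2(*cv2.Rodrigues(np.array(s['ee_rot']))[0][[1,0],1])))
for k,hr,b in (('red',(0,4),(210,140,60,45)),('yel',(20,32),(225,135,50,25))): print(k,*blobs(S,hr,b),sep='\n')
save(S,'c4.png',(190,80,130,130),4)
E
```

```text
[ 0.39336622 -0.22442743  0.26377648] [-0.03680647  0.01885367 -6.3322113 ] [ 0.01153079 -0.13034092 -0.01992878] 9.3
tool y az 3.962098219044054
red
([226, 158, 25, 17, 180], [237.9, 166.09], [26.3, 8.2, 20.85445785522461])
yel
([239, 146, 3, 2, 5], [239.8, 146.4], [1.0, 2.0, 90.0])
([254, 151, 4, 3, 10], [255.8, 152.0], [2.0, 3.0, 90.0])
```

View pics/c4.png

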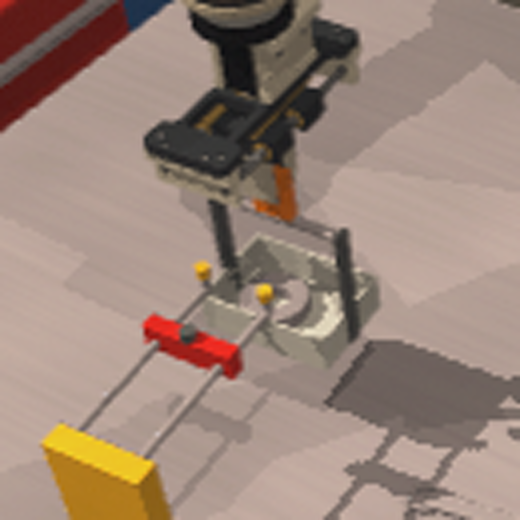

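The tray hangs level in front of the yellow stand, with the tips at (240,146) and (256,152) and the bearing inside. Now over the tips, to about 27 mm behind them.

move_arm(series=[[0.4,0,0,0,0,0],[0.9,0,0,0,0,0],[1.3,0.05,0,0,0,0],[1.5,0.05,0,0,0,0],[1.5,0.05,0,0,0,0],[1.3,0.1,0,0,0,0],[0.9,0.1,0,0,0,0],[0.7,0,0,0,0,0]])

```text
clock: 10.1
position: [0.4792, -0.2213, 0.2635]
ee_rot: [-2.144, -2.296, -0.0]
force: [-0.4, 0.3, -6.1]
width: 0.125
```

move_arm(series=[[0.3,0,0,0,0,0],[0,0,-0.3,0,0,0],[0,0,-0.6,0,0,0],[0,0,-0.6,0,0,0],[0,0,-0.6,0,0,0],[0,0,-0.4,0,0,0],[0,0,-0.2,0,0,0],[0,0,0,0,0,0]])

```text
clock: 10.9
position: [0.481, -0.2217, 0.2364]
ee_rot: [-2.144, -2.295, 0.0]
force: [0.8, -0.0, -5.2]
width: 0.126
```

```bash
python3 - <<'E'
from m import *
S=cam('scene');s=monitor.observe();print(s['position'],s['force'],s['ft_torque'],s['clock'])
save(S,'c5.png',(195,100,100,100),5)
T=cam('top');print(atz(T,445.5,177.95,.196))
E
```

```text
[ 0.48125181 -0.22172817  0.23673491] [-0.17671723  0.64444202 -5.51291818] [ 0.03287493 -0.11042893 -0.00800948] 10.95
[ 0.51074069 -0.21638942  0.196     ]
```

View pics/c5.png

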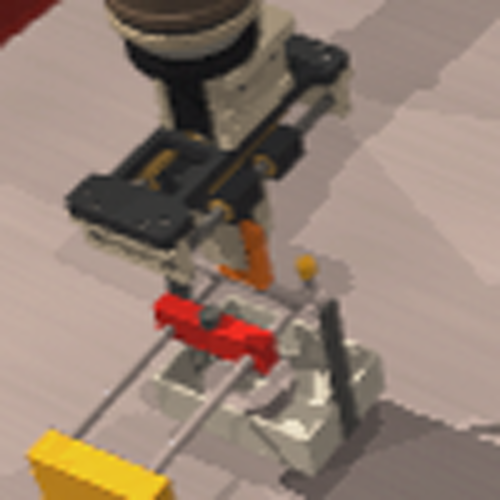

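The bar is behind the tips and ahead of the stop, and the arms pass through the window. I lower slowly until the weight transfers.

move_arm(series=[[0,0,-0.2,0,0,0],[0,0,-0.2,0,0,0],[0,0,-0.1,0,0,0],[0,0,-0.05,0,0,0],[0,0,0,0,0,0],[0,0,0,0,0,0]])

```text
clock: 11.6
position: [0.4813, -0.2217, 0.2313]
ee_rot: [2.145, 2.296, 0.0]
force: [1.0, 0.2, -5.2]
width: 0.129
```

move_arm(series=[[0,0,-0.05,0,0,0],[0,0,-0.05,0,0,0],[0,0,0,0,0,0],[0,0,0,0,0,0]])

```text
clock: 12.0
position: [0.4813, -0.2217, 0.2303]
ee_rot: [2.145, 2.296, 0.0]
force: [1.2, -0.1, -5.7]
width: 0.125
```

move_arm(series=[[0,0,-0.03,0,0,0],[0,0,0,0,0,0],[0,0,0,0,0,0]])

```text
clock: 12.3
position: [0.4813, -0.2217, 0.2301]
ee_rot: [2.145, 2.295, 0.0]
force: [-1.1, -0.5, -3.9]
width: 0.123
```

move_arm(series=[[0,0,-0.04,0,0,0],[0,0,0,0,0,0],[0,0,0,0,0,0]])

```text
clock: 12.6
position: [0.4813, -0.2218, 0.2299]
ee_rot: [2.144, 2.295, 0.0]
force: [-2.8, 0.2, 1.7]
width: 0.128
```

move_arm(series=[[0,0,0,0,0,0]])

```text
clock: 12.7
position: [0.4814, -0.2218, 0.2299]
ee_rot: [2.144, 2.295, 0.0]
force: [-2.3, -0.5, 3.4]
width: 0.128
```

move_arm(series=[[0,0,0.02,0,0,0],[0.2,0,0,0,0,0],[0.3,0.02,0,0,0,0],[0.4,0.03,0,0,0,0],[0.4,0.03,0,0,0,0],[0.3,0.02,0,0,0,0],[0.1,0.02,0,0,0,0],[0,0,0,0,0,0]])

```text
clock: 13.5
position: [0.4966, -0.2214, 0.2297]
ee_rot: [-2.145, -2.293, 0.005]
force: [-8.6, 0.0, 7.5]
width: 0.127
```

move_arm(series=[[0,0,0,0,0,0]])

```text
clock: 13.6
position: [0.4967, -0.2214, 0.2298]
ee_rot: [-2.145, -2.293, 0.004]
force: [-7.4, -1.7, 7.5]
width: 0.125
```

move_arm(series=[[0,0,0.04,0,0,0],[0,0,0.02,0,0,0],[0,0,0,0,0,0]])

```text
clock: 13.9
position: [0.4979, -0.2209, 0.23]
ee_rot: [-2.145, -2.295, 0.001]
force: [-2.4, -2.2, -0.7]
width: 0.13
```

```bash
python3 - <<'E'
from m import *
for i in range(3):
    S=cam('scene');s=monitor.observe();print(s['position'],s['force'],s['ft_torque'],s['clock'])
print('red',*blobs(S,(0,4),(210,140,60,45)),sep='\n')
save(S,'c6.png',(215,130,60,50),10)
E
```

```text
[ 0.49802155 -0.2208538   0.23003479] [-1.85747738 -1.42175524 -1.80436995] [-0.36119614  0.41899365  0.01082725] 13.95
[ 0.49819411 -0.22072233  0.23005953] [-1.52918449 -1.16884884 -2.70188963] [-0.35029606  0.35258786 -0.04950154] 14.0
[ 0.49829812 -0.22062478  0.23006571] [-2.29019483 -1.09097691 -2.94753696] [-0.30635532  0.23894785  0.0344783 ] 14.05
red
([226, 160, 25, 15, 169], [238.53, 166.58], [26.0, 8.2, 20.556045532226562])
```

View pics/c6.png

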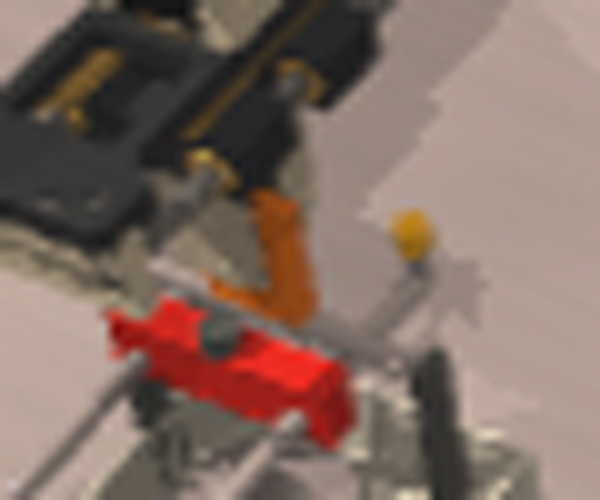

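That was friction under too much downward load. The stop hasn't moved: its right and bottom edges are unchanged at (251,175). The bar is just in front of it. I continue with light contact in small steps.

move_arm(series=[[0.06,0,0,0,0,0],[0.06,0,0,0,0,0],[0.06,0.01,0,0,0,0],[0.06,0,0,0,0,0],[0.06,0.01,0,0,0,0],[0,0,0,0,0,0]])

```text
clock: 14.65
position: [0.5015, -0.2201, 0.2303]
ee_rot: [2.144, 2.296, 0.001]
force: [-0.5, 0.1, -4.9]
width: 0.121
```

move_arm(series=[[0,0,-0.02,0,0,0],[0.05,0,0,0,0,0],[0.05,0.01,0,0,0,0],[0.05,0,0,0,0,0],[0,0,0,0,0,0]])

```text
clock: 15.15
position: [0.5028, -0.2203, 0.2301]
ee_rot: [2.145, 2.295, -0.0]
force: [-0.1, -0.7, -4.0]
width: 0.124
```

move_arm(series=[[0.04,0,0,0,0,0],[0,0,0,0,0,0]])

```text
clock: 15.35
position: [0.5032, -0.2203, 0.2302]
ee_rot: [2.145, 2.295, 0.0]
force: [-0.4, -0.3, -4.0]
width: 0.123
```

move_arm(series=[[0.04,0,0,0,0,0],[0,0,0,0,0,0]])

```text
clock: 15.55
position: [0.5036, -0.2203, 0.2301]
ee_rot: [2.145, 2.295, 0.0]
force: [-0.8, -0.5, -3.4]
width: 0.128
```

move_arm(series=[[0.04,0,0,0,0,0],[0,0,0,0,0,0]])

```text
clock: 15.75
position: [0.504, -0.2203, 0.2301]
ee_rot: [2.145, 2.296, 0.0]
force: [0.2, -0.6, -4.3]
width: 0.127
```

move_arm(series=[[0.04,0,0,0,0,0],[0,0,0,0,0,0]])

```text
clock: 15.95
position: [0.5044, -0.2203, 0.2302]
ee_rot: [2.145, 2.295, 0.0]
force: [-0.9, -0.4, -4.4]
width: 0.129
```

move_arm(series=[[0.03,0,0,0,0,0],[0,0,0,0,0,0]])

```text
clock: 16.15
position: [0.5047, -0.2202, 0.2301]
ee_rot: [2.145, 2.296, 0.0]
force: [-1.9, 0.1, -4.6]
width: 0.126
```

move_arm(series=[[0.02,0,0,0,0,0],[0,0,0,0,0,0]])

```text
clock: 16.35
position: [0.5049, -0.2202, 0.2301]
ee_rot: [2.145, 2.296, 0.0]
force: [-0.3, -0.3, -4.2]
width: 0.127
```

move_arm(series=[[0.02,0,0,0,0,0],[0,0,0,0,0,0]])

```text
clock: 16.55
position: [0.5051, -0.2202, 0.2301]
ee_rot: [2.145, 2.296, 0.0]
force: [-0.3, -0.0, -3.4]
width: 0.127
```

move_arm(series=[[0.03,0,0,0,0,0],[0,0,0,0,0,0]])

```text
clock: 16.75
position: [0.5054, -0.2202, 0.2301]
ee_rot: [2.145, 2.296, 0.0]
force: [-0.9, -0.8, -3.9]
width: 0.126
```

move_arm(series=[[0.03,0,0,0,0,0],[0,0,0,0,0,0]])

```text
clock: 16.95
position: [0.5057, -0.2202, 0.2301]
ee_rot: [2.145, 2.296, 0.0]
force: [-0.9, -0.7, -3.5]
width: 0.128
```

move_arm(series=[[0.03,0,0,0,0,0],[0,0,0,0,0,0]])

```text
clock: 17.15
position: [0.5059, -0.2202, 0.2301]
ee_rot: [-2.145, -2.295, 0.0]
force: [-1.7, 0.4, -3.4]
width: 0.126
```

move_arm(series=[[0.02,0,0,0,0,0],[0,0,0,0,0,0]])

```text
clock: 17.35
position: [0.5059, -0.2203, 0.2301]
ee_rot: [-2.145, -2.295, 0.001]
force: [-2.8, 0.3, -2.9]
width: 0.127
```

```bash
python3 - <<'E'
from m import *
F=[]
for i in range(4):
    S=cam('scene');s=monitor.observe();F.append(s['force'])
print(s['position'],np.mean(F,0),s['ft_torque'],s['clock'])
print('red',*blobs(S,(0,4),(210,140,60,45)),sep='\n')
save(S,'c7.png',(215,130,60,50),10)
E
```

```text
[ 0.50595901 -0.22023185  0.23011531] [-2.9048396   0.53678322 -2.62315431] [ 0.03660301  0.6882866  -0.00101955] 17.55
red
([226, 159, 25, 16, 167], [238.68, 166.59], [25.3, 8.1, 21.037513732910156])
```

View pics/c7.png

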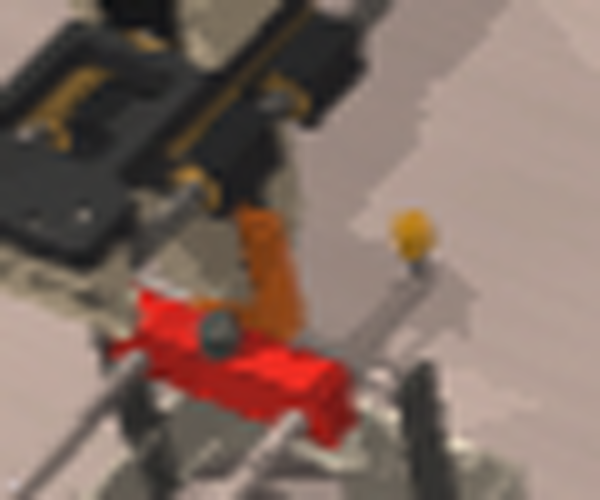

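The advance has stopped at x = 0.5059 with Fx about −2.9 N and a rise in pitch moment. The bar is on the stop, and the stop's outline is unchanged ((226–251), bottom 175). Lower the last bit, then release.

move_arm(series=[[0,0,-0.02,0,0,0],[0,0,0,0,0,0],[0,0,0,0,0,0]])

```text
clock: 17.85
position: [0.506, -0.2203, 0.23]
ee_rot: [-2.145, -2.295, 0.0]
force: [-5.0, 0.5, 0.0]
width: 0.124
```

move_arm(series=[[0,0,0,0,0,0],[0,0,0,0,0,0],[0,0,0,0,0,0],[0,0,0,0,0,0],[0,0,0,0,0,0]], grip=0.4)

```text
clock: 18.35
position: [0.5064, -0.2202, 0.2301]
ee_rot: [2.144, 2.295, 0.001]
force: [-0.4, -0.4, 0.1]
width: 0.395
```

move_arm(series=[[0,0,0.5,0,0,0],[0,0,1,0,0,0],[0,0,1.5,0,0,0],[0,0,2,0,0,0],[0,0,2,0,0,0],[0,0,1.5,0,0,0],[0,0,0,0,0,0]])

```text
clock: 19.05
position: [0.5074, -0.2204, 0.3179]
ee_rot: [2.142, 2.292, 0.003]
force: [-0.3, 0.1, 0.3]
width: 0.397
```

```bash
python3 - <<'E'
from m import *
S=cam('scene');s=monitor.observe();print(s['position'],s['force'],s['clock'])
print('red',*blobs(S,(0,4),(210,140,60,45)),sep='\n')
save(S,'c8.png',(195,120,90,75),8)
E
```

```text
[ 0.50674175 -0.22031929  0.31624159] [-0.54854349  0.1925137   0.97967484] 19.1
red
([225, 158, 26, 17, 185], [237.51, 166.02], [27.6, 8.1, 21.250505447387695])
```

View pics/c8.png

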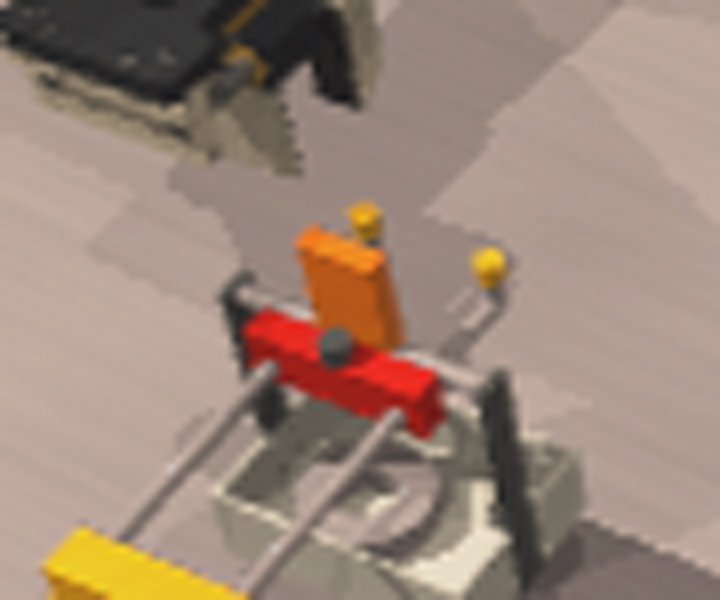

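The tray hangs on the yellow arms against the stop with the bearing inside and the fingers clear. The stop blob is at its original place. I'll move the arm away so the top camera can check the gap.

move_arm(series=[[-1,-2,2,0,0,0],[-2,-4,2,0,0,0],[-2,-4,0,0,0,0],[-2,-4,0,0,0,0],[-2,-4,0,0,0,0],[-2,-4,0,0,0,0],[-2,-4,0,0,0,0],[-1,-2,0,0,0,0]])

```text
clock: 19.9
position: [0.3625, -0.504, 0.3534]
ee_rot: [-2.149, -2.289, 0.003]
force: [0.3, 0.1, -0.8]
width: 0.4
```

```bash
python3 - <<'E'
from m import *
T=cam('top');S=cam('scene');s=monitor.observe();print(s['position'],s['clock'])
print('red',blobs(T,(0,4),(410,160,70,30)),blobs(S,(0,4),(210,140,60,45)))
print('orange',blobs(T,(5,19),(420,165,50,35)),blobs(S,(5,19),(215,130,60,50)))
# expected: bar tops on both sides if flush, top camera
o=np.array([.5107,-.2187]);x=np.array([np.cos(.068),np.sin(.068)]);y=np.array([-x[1],x[0]])
for nm,P in (('bar ends flush',[[*(o-.005*x+sg*.058*y),.189] for sg in(1,-1)]),('block top flush',[[*(o-.005*x),.24]])): print(nm,proj(T,P).round(1).tolist(),proj(S,P).round(1).tolist())
save(T,'c9.png',(400,140,90,75),8)
E
```

```text
[ 0.3625323  -0.5038625   0.35308465] 20.0
red [([450, 171, 14, 6, 37], [457.41, 172.51], [5.0, 13.0, 90.0]), ([426, 172, 18, 9, 106], [434.24, 176.04], [6.9, 17.5, 85.60128784179688])] [([225, 158, 26, 17, 184], [237.57, 166.03], [27.6, 8.1, 21.250505447387695])]
orange [([439, 173, 23, 11, 174], [450.12, 178.02], [8.9, 22.5, 85.2363510131836])] [([232, 148, 14, 16, 149], [238.34, 155.3], [16.8, 10.6, 77.90524291992188]), ([254, 153, 4, 3, 6], [255.5, 154.17], [3.2, 1.6, 18.434947967529297])]
bar ends flush [[421.9, 182.7], [469.6, 178.6]] [[255.2, 168.8], [225.2, 156.9]]
block top flush [[453.4, 175.6]] [[237.2, 151.1]]
```

View pics/c9.png

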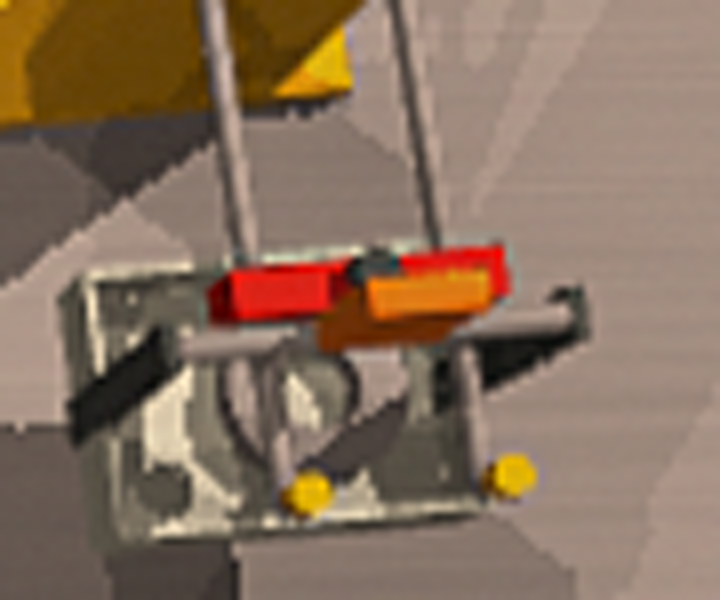

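```bash
python3 - <<'E'
from m import *
I=[cam('top') for _ in range(4)];T=I[0]
A=np.mean([c[0]['color'] for c in I],0)
for c in (430,434,437,461,463): print(c,[(r,*A[r,c].astype(int)) for r in range(176 if c<450 else 172,187 if c<450 else 184)])
x=np.array([np.cos(.068),np.sin(.068)]);y=np.array([-x[1],x[0]])
for s in (.036,-.04):
  for g in (0,.003):
    f=np.array([.5107,-.2187])+s*y
    P=[[*f,.196],[*(f-x*(g)),.191],[*(f-x*(.005+g)),.194],[*(f-x*(.005+g)),.189],[*(f-x*(.010+g)),.189]]
    print(s,g,proj(T,P).round(2).tolist())
E
```

```text
430 [(176, np.int64(226), np.int64(34), np.int64(23)), (177, np.int64(228), np.int64(35), np.int64(24)), (178, np.int64(231), np.int64(33), np.int64(24)), (179, np.int64(206), np.int64(19), np.int64(11)), (180, np.int64(88), np.int64(62), np.int64(56)), (181, np.int64(163), np.int64(150), np.int64(137)), (182, np.int64(174), np.int64(154), np.int64(141)), (183, np.int64(139), np.int64(122), np.int64(112)), (184, np.int64(108), np.int64(95), np.int64(87)), (185, np.int64(156), np.int64(136), np.int64(124)), (186, np.int64(183), np.int64(159), np.int64(144))]
434 [(176, np.int64(219), np.int64(34), np.int64(23)), (177, np.int64(222), np.int64(32), np.int64(23)), (178, np.int64(219), np.int64(29), np.int64(19)), (179, np.int64(152), np.int64(8), np.int64(4)), (180, np.int64(86), np.int64(67), np.int64(61)), (181, np.int64(173), np.int64(156), np.int64(143)), (182, np.int64(168), np.int64(147), np.int64(134)), (183, np.int64(86), np.int64(76), np.int64(67)), (184, np.int64(80), np.int64(69), np.int64(63)), (185, np.int64(91), np.int64(79), np.int64(73)), (186, np.int64(88), np.int64(75),
[... 1487 characters left out ...]
, np.int64(151), np.int64(136), np.int64(124)), (179, np.int64(171), np.int64(149), np.int64(137)), (180, np.int64(147), np.int64(128), np.int64(117)), (181, np.int64(108), np.int64(94), np.int64(85)), (182, np.int64(35), np.int64(32), np.int64(29)), (183, np.int64(26), np.int64(24), np.int64(22))]
0.036 0 [[431.54, 179.21], [430.91, 179.69], [431.58, 181.43], [430.95, 181.9], [431.24, 183.92]]
0.036 0.003 [[431.54, 179.21], [431.09, 180.9], [431.75, 182.65], [431.13, 183.11], [431.42, 185.14]]
-0.04 0 [[463.03, 176.56], [462.22, 177.05], [463.03, 178.78], [462.23, 179.26], [462.55, 181.28]]
-0.04 0.003 [[463.03, 176.56], [462.42, 178.26], [463.22, 180.0], [462.42, 180.47], [462.74, 182.49]]
```

The top view fits a flush bar. The front edge of the bar is at row 181.5 (181.3 predicted flush, 182.5 with a 3 mm gap), the stop is in place, and the bearing is in the tray. I hand it in.

```bash
python3 -c "
from h import *
print(workorder.sign_off())"
```

```text
the job is handed in; nothing more can be done
None
```

I moved the tray from the blue stand to the yellow stand without setting it down. I slid it along the arms until its bar met the red stop, released it, and handed the job in at about 20 s on the robot clock. No verdict was reported.

**Last checks**
- **Flush with the stop:** on its clearer right end, the top picture shows the bar's front edge at row 181.5. Flush would be 181.3 and a 3 mm gap 182.5, so I put the gap at under about 1 mm. The left end also reads flush, though less cleanly because of shadow.
- **Stop not moved:** its place in the scene picture is within 0.3 px of where it started. The highest sideways force came during the first slide (8.6 N). That was friction from pressing down too hard, so I lifted slightly and went on. At the stop itself the force was 3 to 5 N.
- **Load on the yellow stand:** I estimate it peaked at about 13 N, against the limit of 25 N.
- **Bearing and level:** the bearing is visible in the tray. The top of the orange block was about 1 px off its predicted place, which is at most about 0.05 rad of tilt or about 1 mm of position error.
- **Tin, tape and wrench:** the arm and tray passed clear of them, but I did not measure their positions again at the end.

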